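Back off the ratchet build fixture

ROBOT

A 6-joint arm with a two-finger parallel gripper is mounted at the origin on the work surface. World frame = base frame: x ahead of the robot, y to its left, z up, the work surface at z = 0. Lengths are in m, angles in rad, forces in N, time in s.
With the tool pointing down it reaches from about 0.325 to 0.775 m from the base axis. Payload 5.5 kg.
Tool frame: the origin (TCP) lies at the very end of the fingers, on their centre line; the grasp point (between the pads) lies 19 mm behind it (env.grasp_offset is the z of the grasp point in the tool frame, in m); z points along the fingers, y is the direction in which the jaws open and shut (so a half turn about z gives the same grasp; the last joint's range is limited). The gripper opens to 88 mm and grips with 3 to 60 N. Pads are 20 mm wide; open, the fingers measure 115 mm over their backs; the gripper's body (75 mm by 178 mm) begins 61 mm behind the grasp point.
Start: joints at [1.145, 0.091, 1.231, -0, 1.82, -0.057], TCP at [0.216, 0.56, 0.223] pointing down, gripper open.
Joint ranges: [-2.87, 2.87], [-0.86, 2.18], [0.17, 2.46], [-1.51, 4.65], [0.06, 2.69], [-2.65, 2.65]. Speed limits (rad/s): [2.57, 2.57, 3.01, 3.14, 3.14, 3.14].

INTERFACE

Orientations are given as a rotation vector (axis times angle).
In Python, from station import observe, viewer, job, env gives the robot as it stands.
- The arm moves only by the shell command python3 -m jog 'ROWS'. ROWS is JSON, a list of rows, each an object with "translation": the shift along the world's x, y, z in m, a list of three; "rot": the turn, a rotation vector about the world's x, y, z in rad, a list of three; "fingers": the closure, from 0 (fully open) to 1 (shut). A call has 1 to 10 rows; each row shifts and turns the commanded pose from where the row before left it; what a row does not reach is not made up. A row lasts 1/8 s, in which the tool goes at most 62.5 mm and 10.7 degrees, less where a joint would pass 70% of its speed; a pose out of reach is approached as far as the arm can. A call is refused whole if a number of a shift passes 0.0625 or a number of a turn 0.188, either way. A call with a gripper value outside its range is refused whole. The fingers move at their own pace and stop on an object; the grip force is fixed at half the most. Time passes only in rows, so rows that do not move let the fingers close. It gives the time, the measured TCP pose, the force and the opening at its end, in the units of the state.
- observe(): the state, without advancing time (a new reading comes with each control period).
- viewer.capture(name): name is "side" or "top"; returns a dict with "img" (384x512x3 uint8, blue, green, red), "vfov" (degrees; the focal length in pixels is half the picture's height over the tangent of half this angle, whatever the lens; pixels are square), "cx", "cy" (the principal point, pixels), "world_from_camera" (4x4, takes a point from camera to world coordinates). Camera axes: x right, y down, z forward; pixel columns grow to the right and rows downward; lengths in m; the calibration is good to about 2 mm. A picture is of the moment at which its call begins. There is no depth.
- job.job_done(): hands the job in, once; it reports no verdict.
The state is a dict: "time": time; "joint_pos": joint angles; "qd": joint speeds; "joint_efforts": joint torques, N m; "tcp_pos": TCP position; "tcp_rot": TCP orientation; "wrist_force": force on the tool from outside, world axes, zero at the start; "torque": the same for the moment, N m; "grip_width": finger opening in m.
Only numpy, scipy, OpenCV 4.12 (cv2) and the standard library are available. Lean on these libraries where they do the work, as an engineer would, in place of code of your own. Each camera call takes 0.05 s, during which the arm holds its last target. There are 200 camera calls.

TASK

The rotary build fixture has been indexed past its work position, and its ratchet pawl will not let it turn back. Swing the pawl up and right over until it rests thrown back, clear of the teeth; turn the toothed wheel backward (clockwise seen from above) until its upright handle post stands in front of the fixed pointer; then lower the pawl gently until its nose is fully home between two teeth. Never let the pawl drop onto the wheel, and leave the tools and parts lying about where they are.

Things in the scene. Friction and masses are not known exactly. Their poses are not given: they have to be found in the camera images.
- fixture: Rotary build fixture, bolted down: grey base plate 280 (x) x 300 (y) x 12 mm carrying a toothed steel wheel with an upright axis. Origin on the wheel's axis, on the table; z up; x points away from the robot, within 0.5 rad of world x.
- wheel_top (a point): Centre of the toothed wheel's upper face, 50 mm above the table: a steel disc of 200 mm diameter with 10 saw teeth, 36 degrees apart, standing 13 mm up from that face in a ring 72 to 96 mm from the axis. The hub reaches 66 mm and a small workpiece on the wheel 77 mm above the table.
- wheel (a joint): Wheel angle, rad, growing counter-clockwise seen from above (forward). 0: work position, post in front of the pointer. Starts 0.7 to 1.7, turns only between -0.5 and 2.3, stays where left; about 2.5 N at the post turns it. With the pawl down it turns forward only.
- post (a point): Grip point of the wheel's handle: an upright round black post, 24 mm diameter, from 61 to 125 mm above the table, 60 mm from the wheel's axis, joined to the hub by a radial steel bar. This point is on its axis, 105 mm above the table.
- pointer (a point): Tip of the fixed steel pointer on the base plate outside the wheel's rim: 102 mm from the wheel's axis, 61 mm above the table (its top at 68 mm), pointing to the axis. At the work position the post lies on the line from the axis to this tip.
- pawl (a joint): Pawl angle about its level hinge, rad. 0: down, nose fully home between two teeth; at the start it may ride up to 0.15 on a tooth's slope. Grows as it is lifted; 2.0: thrown back on its stop. The hinge is free: below about 1.4 the pawl falls to the teeth, beyond about 1.6 back to the stop. With the wheel within 0.08 of 0 the nose drops into its gap.
- pawl_grip (a point): Middle of the pawl's grip bar: level, round, steel, 14 mm diameter, sticking out 53 mm from the arm's free end toward the fixture's -x, parallel to the hinge; 114.5 mm from the hinge axis. Pawl down: 97 mm above the table, at (-118, -7) mm in the fixture's x, y. It swings up and over toward the fixture's +y. The arm is 130 mm long, about 140 g.
- pawl_hinge (a point): Point on the pawl's hinge axis abreast of pawl_grip (in its swing plane): at (-118, 105) mm in the fixture's x, y, 73 mm above the table. The hinge axis is level, along the fixture's x. With the pawl down the line from here to pawl_grip rises by 0.21 rad.
- screwdriver: Bystander: screwdriver lying to the right of the fixture; leave it.
- wrench: Bystander: open wrench lying to the left of the fixture; leave it.
- bracket: Bystander: aluminium angle bracket 70 x 40 x 44 mm, to the right of the fixture; leave it.
- bottle: Bystander: small bottle, 48 mm diameter, 110 mm high, to the right of the fixture; leave it.
- reel: Bystander: white plastic ring 90 mm across, 25 mm high, to the left of the fixture; leave it.
- collar: Bystander: steel collar 44 mm across, 16 mm high, on the far left corner of the base plate; leave it.

How it is judged:
By the outcome, as a careful person would: the job done as asked, in the order asked, and still so for the second after the job is handed in, with the robot touching nothing.
It also fails if it takes over 72 s, if anything falls off the work surface, if the arm or the gripper's body presses on something with over 40 N, if the wrist force passes 120 N, or if a joint passes its speed limit or range.

## Working session

There is one attempt and no reset: what is moved stays moved. The work goes in short steps, Python scripts to look and compute and a shell command to move; the robot and the scene stay as the last step left them, time stands still between calls to the robot, and variables do not carry over. Pictures are saved under pics/ and viewed, about 8 in all and at most 12, crops included, and the job is handed in when it is done.

```bash
mkdir -p pics; ls
cat > h.py <<'E'
import numpy as np,cv2
from station import observe,viewer,job,env
def snap(name,fn=None):
    c=viewer.capture(name)
    np.savez('pics/'+(fn or name)+'.npz',**{k:np.array(v) for k,v in c.items()})
    if fn: cv2.imwrite('pics/'+fn+'.png',c['img'])
    return c
def f(c): return 192/np.tan(np.radians(float(c['vfov']))/2)
def ray(c,u,v):
    T=np.array(c['world_from_camera']);d=T[:3,:3]@np.array([(u-c['cx'])/f(c),(v-c['cy'])/f(c),1]);return T[:3,3],d
def onz(c,u,v,z):
    o,d=ray(c,u,v);return o+d*(z-o[2])/d[2]
def proj(c,p):
    T=np.linalg.inv(c['world_from_camera']);q=T[:3,:3]@np.array(p)+T[:3,3]
    return c['cx']+f(c)*q[0]/q[2],c['cy']+f(c)*q[1]/q[2]
def tri(c1,p1,c2,p2):
    o1,d1=ray(c1,*p1);o2,d2=ray(c2,*p2)
    t=np.linalg.lstsq(np.c_[d1,-d2],o2-o1,rcond=None)[0]
    a,b=o1+d1*t[0],o2+d2*t[1];return (a+b)/2,np.linalg.norm(a-b)
E
python3 - <<'E'
from h import *
a=snap('top','top0');b=snap('side','side0')
for c in(a,b):print(c['vfov'],c['cx'],c['cy'],np.round(c['world_from_camera'],3).tolist())
s=observe();print(s)
cv2.imwrite('pics/both0.png',np.vstack([cv2.resize(a['img'],(780,585))]))
E
```

```text
pics
48.95424161400367 250.9786480415129 188.7547481321882 [[0.008, -0.999, 0.048, 0.557], [-1.0, -0.008, 0.017, -0.021], [-0.016, -0.048, -0.999, 1.027], [0.0, 0.0, 0.0, 1.0]]
54.41433860290216 261.3475023088673 184.10997503110127 [[-0.791, -0.485, 0.372, 0.227], [-0.611, 0.618, -0.494, 0.48], [0.009, -0.618, -0.786, 0.878], [0.0, 0.0, 0.0, 1.0]]
{'time': 0.1, 'joint_pos': array([ 1.14528326e+00,  9.17826713e-02,  1.23175483e+00, -1.16901099e-05,
        1.81979637e+00, -5.67084508e-02]), 'qd': array([ 0.00038765, -0.00060577, -0.00179744,  0.00080121, -0.00319644,
       -0.00258185]), 'joint_efforts': array([ 2.26293268e-03, -4.47858489e+01, -4.07569957e+01,  6.99270959e-02,
        2.83949316e-02, -1.23116488e-04]), 'tcp_pos': array([0.21620157, 0.55941114, 0.22162649]), 'tcp_rot': array([-5.75969316e-01, -3.08793031e+00,  2.65988758e-03]), 'wrist_force': array([-0.0413723 ,  0.45935224,  0.66690155]), 'torque': array([-0.05699468,  0.0068919 ,  0.06084376]), 'grip_width': 0.08758419195647878}
```

View pics/both0.png

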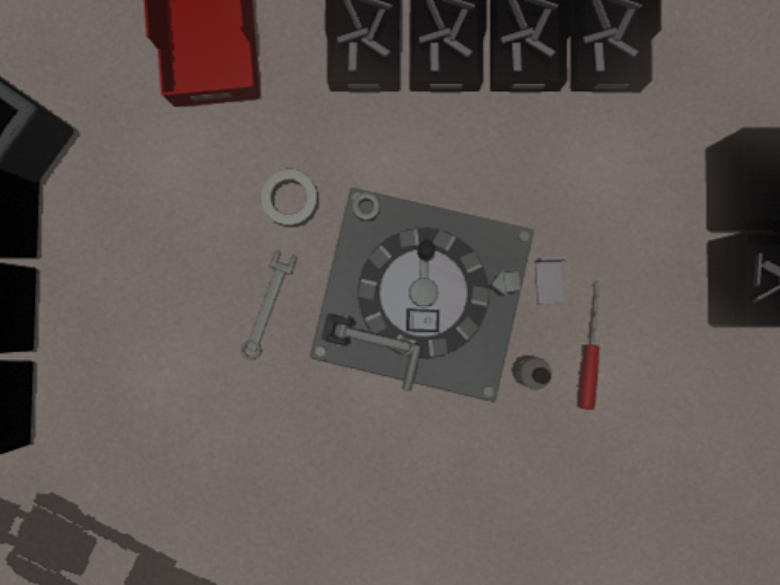

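View pics/side0.png

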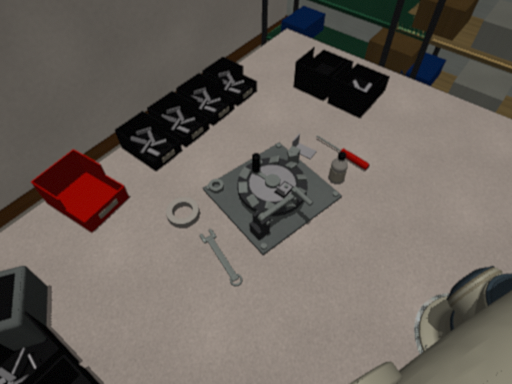

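The top view (780x585) shows the plate corners at (350,188), (533,231), (496,402) and (311,357). The hub is at (424,292), the post top at (426,250), the pointer at about (495,283), the pawl hinge near (338,328), and the grip bar runs (415,350) to (408,388). The pawl is down, and the side view agrees.

Run:
```python
from h import *
c=dict(np.load('pics/top0.npz'));img=c['img'];k=512/780
# plate corners refined
g=cv2.cvtColor(img,cv2.COLOR_BGR2GRAY)
sat=img[:,:,2].astype(int)-img[:,:,1]
m=((sat<4)&(g>50)).astype(np.uint8)
m[:, :200]=0;m[:,352:]=0;m[:120]=0;m[267:]=0
m=cv2.morphologyEx(m,cv2.MORPH_CLOSE,np.ones((9,9)))
m=cv2.morphologyEx(m,cv2.MORPH_OPEN,np.ones((15,15)))
cs=max(cv2.findContours(m,0,1)[0],key=cv2.contourArea)
r=cv2.minAreaRect(cs);bx=cv2.boxPoints(r);print(r,bx/k)
def rep(P,n):
    P=[onz(c,*p,.012)[:2] for p in P];cen=np.mean(P,0)
    print(n,cen,[np.linalg.norm(P[i]-P[i-1]) for i in range(4)],[np.degrees(np.arctan2(*(P[i]-P[i-1])[::-1])) for i in range(4)])
rep(bx,'rect');rep(np.array([(350,188),(533,231),(496,402),(311,357)])*k,'eye')
for n,u,v,z in [('hub',424,292,.066),('post',426,250,.125),('tip',492,283,.065),('bar0',415,350,.097),('bar1',408,388,.097)]:
    print(n,onz(c,u*k,v*k,z))
crop=cv2.resize(img[120:270,195:355],None,fx=4.8,fy=4,interpolation=cv2.INTER_CUBIC)
crop=cv2.resize(img[145:265,200:360],(800,600),interpolation=cv2.INTER_CUBIC);cv2.imwrite('pics/crop0.png',cv2.convertScaleAbs(crop,alpha=1.6))
```

```text
((277.7222900390625, 194.465087890625), (127.01012420654297, 118.29210662841797), 12.875000953674316) [[308.7012  362.53793]
 [348.85657 186.85806]
 [537.4839  229.97287]
 [497.3285  405.65274]]
rect [ 0.59361224 -0.06762986] [np.float64(0.3032224977894508), np.float64(0.28595535308228553), np.float64(0.30693978122907767), np.float64(0.2836768119269769)] [np.float64(77.76019066903653), np.float64(-12.170745809421229), np.float64(-102.66882827979374), np.float64(167.08073053039922)]
eye [ 0.59632808 -0.06668292] [np.float64(0.2752915880534923), np.float64(0.2982117421047166), np.float64(0.2754398250496744), np.float64(0.29845218770078774)] [np.float64(-12.29517168467451), np.float64(-103.01635406379869), np.float64(167.75445350037444), np.float64(76.95578646973189)]
hub [ 0.59710805 -0.06683215  0.066     ]
post [ 0.65383617 -0.06649183  0.125     ]
tip [ 0.61139889 -0.1683871   0.065     ]
bar0 [ 0.51206374 -0.05281908  0.097     ]
bar1 [ 0.4575519  -0.04308781  0.097     ]
```

View pics/crop0.png

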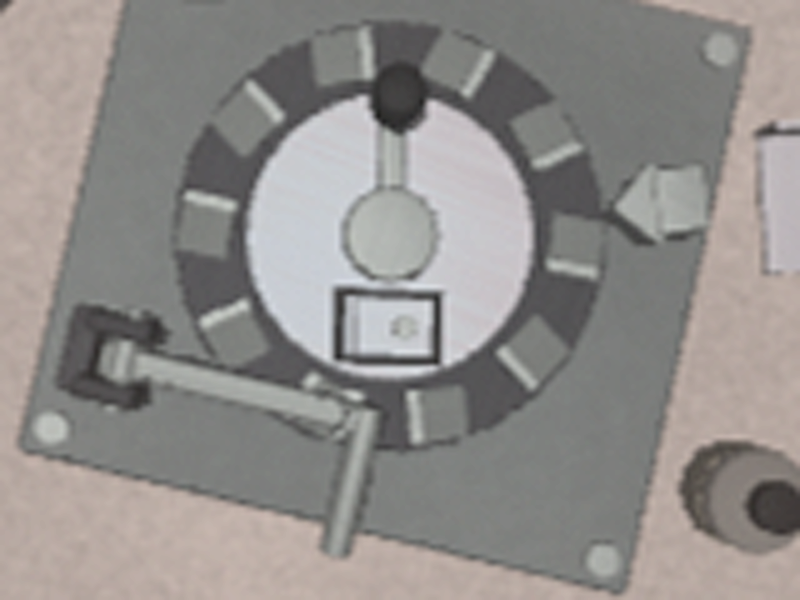

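The crop shows the hub at (390,233), the post top at (399,97), the pointer tip at (612,208), and the bar from about (362,412) to its free end at (335,552). I need the side crop for the bar's height, because the pawl may be riding on a tooth.

Run:
```python
from h import *
c=dict(np.load('pics/top0.npz'));s=dict(np.load('pics/side0.npz'))
P=lambda x,y:(200+x/5-.4,145+y/5-.4)
hub=onz(c,*P(390,233),.066);post=onz(c,*P(399,97),.125);tip=onz(c,*P(612,208),.065)
print('hub',hub,'post',post,'tip',tip)
C=np.array([.5968,-.067]);yaw=np.radians(-12.6)
ex=np.array([np.cos(yaw),np.sin(yaw)]);ey=np.array([-ex[1],ex[0]])
a=lambda p:np.degrees(np.arctan2(*(p[:2]-C)[::-1]))
print('ang post',a(post),np.linalg.norm(post[:2]-C),'tip',a(tip),np.linalg.norm(tip[:2]-C))
for ph in(0,.15):
  for dx in (-.0265,0,.0265):
    q=C+ex*(-.118+dx)+ey*(.105-.1145*np.cos(ph+.21));q=[*q,.073+.1145*np.sin(ph+.21)]
    t=proj(c,q);u=proj(s,q);print(ph,dx,np.round(q,4),'topcrop',np.round((np.array(t)+.4-[200,145])*5),'sidecrop',np.round((np.array(u)-[195,130])*5))
im=cv2.convertScaleAbs(cv2.resize(s['img'][130:250,195:355],(800,600),interpolation=cv2.INTER_CUBIC),alpha=1.6)
cv2.imwrite('pics/sc0.png',im)
```

```text
hub [ 0.59817114 -0.06519255  0.066     ] post [ 0.65405374 -0.06599627  0.125     ] tip [ 0.6103883  -0.16622035  0.065     ]
ang post 1.0043662011791663 0.057262538761327406 tip -82.20181182026931 0.10014648853822813
0 -0.0265 [ 0.4543 -0.0423  0.0969] topcrop [339. 558.] sidecrop [591. 368.]
0 0 [ 0.4801 -0.0481  0.0969] topcrop [353. 499.] sidecrop [555. 336.]
0 0.0265 [ 0.506  -0.0539  0.0969] topcrop [366. 440.] sidecrop [520. 305.]
0.15 -0.0265 [ 0.4553 -0.0376  0.1133] topcrop [329. 560.] sidecrop [588. 355.]
0.15 0 [ 0.4812 -0.0434  0.1133] topcrop [343. 499.] sidecrop [552. 322.]
0.15 0.0265 [ 0.507  -0.0491  0.1133] topcrop [357. 439.] sidecrop [516. 290.]
```

View pics/sc0.png

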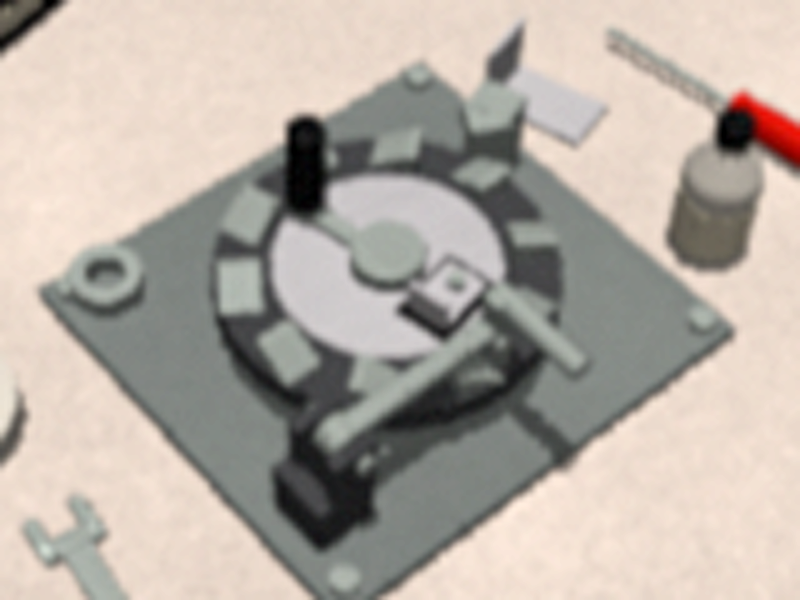

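The side crop shows the bar running (495,288) to (583,363) and the post at (305,160). The bar matches phi of about 0.03, so it is nearly home. Fixture centre is about (0.597,-0.067), yaw -12.6°, wheel at about +83°. Next I move above the bar.

```bash
python3 -m jog '[{"translation":[0.0235,-0.055,0],"rot":[0,0,0.015],"fingers":0},{"translation":[0.0235,-0.055,0],"rot":[0,0,0.015],"fingers":0},{"translation":[0.0235,-0.055,0],"rot":[0,0,0.015],"fingers":0},{"translation":[0.0235,-0.055,0],"rot":[0,0,0.015],"fingers":0},{"translation":[0.0235,-0.055,0],"rot":[0,0,0.015],"fingers":0},{"translation":[0.0235,-0.055,0],"rot":[0,0,0.015],"fingers":0},{"translation":[0.0235,-0.055,0],"rot":[0,0,0.015],"fingers":0},{"translation":[0.0235,-0.055,0],"rot":[0,0,0.015],"fingers":0},{"translation":[0.0235,-0.055,0],"rot":[0,0,0.015],"fingers":0},{"translation":[0.0235,-0.055,0],"rot":[0,0,0.015],"fingers":0}]'
python3 -m jog '[{"translation":[0.026,-0.056,0],"rot":[0,0,0],"fingers":0.4},{"translation":[0,0,-0.04],"rot":[0,0,0],"fingers":0.4},{"translation":[0,0,-0.03],"rot":[0,0,0],"fingers":0.4},{"translation":[0,0,0],"rot":[0,0,0],"fingers":0.4}]'
python3 - <<'E'
from h import *
s=observe();print(s['tcp_pos'],s['joint_pos'],s['wrist_force'])
from scipy.spatial.transform import Rotation as R
print(R.from_rotvec(s['tcp_rot']).as_matrix())
c=snap('top','top1');d=snap('side')
a=cv2.resize(c['img'][165:265,230:330],(400,400),interpolation=cv2.INTER_CUBIC)
b=cv2.resize(d['img'][100:250,250:400],(400,400),interpolation=cv2.INTER_CUBIC)
cv2.imwrite('pics/v1.png',cv2.convertScaleAbs(np.hstack([a,b]),alpha=1.5))
print(proj(c,s['tcp_pos']))
E
```

```text
time: 1.35
tcp_pos: [0.4516, 0.0077, 0.2224]
tcp_rot: [0.342, 3.123, 0.0]
wrist_force: [-0.3, 0.6, -0.1]
grip_width: 0.0879
time: 1.85
tcp_pos: [0.4757, -0.0463, 0.1496]
tcp_rot: [-0.343, -3.117, -0.001]
wrist_force: [-0.3, -0.6, 0.9]
grip_width: 0.0536
[ 0.47570152 -0.04628694  0.14956017] [-1.68189403e-01 -2.37386275e-01  1.67248242e+00 -7.30418368e-06
  1.71255212e+00 -1.51970376e+00] [-0.3128509  -0.57615663  0.86092803]
[[-9.76035617e-01  2.17528887e-01 -5.97133310e-03]
 [ 2.17526788e-01  9.76053832e-01  1.00655884e-03]
 [ 6.04729818e-03 -3.16487627e-04 -9.99981665e-01]]
(np.float64(270.0202953741524), np.float64(248.6071266535634))
```

View pics/v1.png

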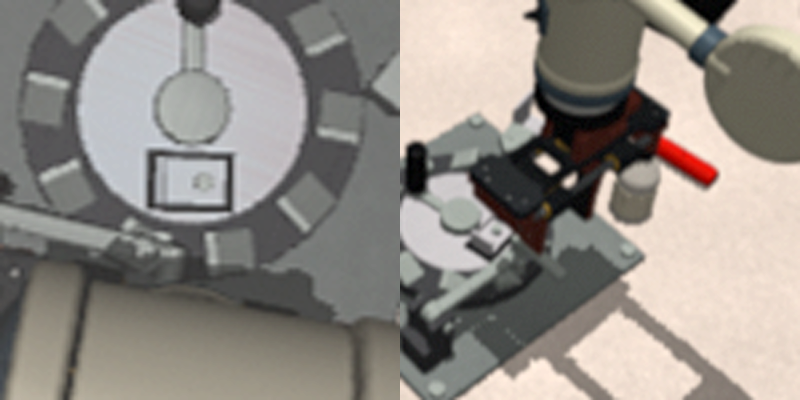

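The view shows the open gripper straddling the bar, with clearance to the arm. I descend and close.

```bash
python3 -m jog '[{"translation":[0,0,-0.035],"rot":[0,0,0],"fingers":0.4},{"translation":[0,0,-0.025],"rot":[0,0,0],"fingers":0.4},{"translation":[0,0,-0.010],"rot":[0,0,0],"fingers":0.4},{"translation":[0,0,0],"rot":[0,0,0],"fingers":0.7},{"translation":[0,0,0],"rot":[0,0,0],"fingers":1},{"translation":[0,0,0],"rot":[0,0,0],"fingers":1},{"translation":[0,0,0],"rot":[0,0,0],"fingers":1}]'
python3 - <<'E'
from h import *
yaw=np.radians(-12.6);ey=np.array([-np.sin(yaw),np.cos(yaw)])
def g(p): e=p+.21; return np.array([*(-ey*.1145*np.cos(e)),.1145*np.sin(e)])
ph=np.arange(0.03,2.0,.123)
d=np.diff([g(p) for p in ph],axis=0)
for p,q in zip(ph[1:],d):print(round(p,3),np.round(q,4).tolist())
print(observe()['tcp_pos'])
E
```

```text
time: 2.82
tcp_pos: [0.4779, -0.0457, 0.0833]
tcp_rot: [0.342, 3.121, 0.003]
wrist_force: [4.3, 13.4, -1.9]
grip_width: 0.0163
0.153 [0.0009, 0.0041, 0.0134]
0.276 [0.0013, 0.0057, 0.0128]
0.399 [0.0016, 0.0072, 0.012]
0.522 [0.0019, 0.0085, 0.011]
0.645 [0.0022, 0.0098, 0.0099]
0.768 [0.0024, 0.0109, 0.0086]
0.891 [0.0026, 0.0118, 0.0071]
1.014 [0.0028, 0.0126, 0.0056]
1.137 [0.0029, 0.0132, 0.004]
1.26 [0.003, 0.0136, 0.0023]
1.383 [0.0031, 0.0137, 0.0006]
1.506 [0.0031, 0.0137, -0.0012]
1.629 [0.003, 0.0134, -0.0029]
1.752 [0.0029, 0.013, -0.0046]
1.875 [0.0028, 0.0124, -0.0062]
1.998 [0.0026, 0.0115, -0.0077]
[ 0.47787868 -0.04565556  0.08330705]
```

```bash
python3 -m jog '[{"translation":[0,0.001,0],"rot":[0,0,0],"fingers":1},{"translation":[0,0,0],"rot":[0,0,0],"fingers":1}]'; python3 -m jog '[{"translation":[0,0.001,0],"rot":[0,0,0],"fingers":1},{"translation":[0,0,0],"rot":[0,0,0],"fingers":1}]'
```

```text
time: 3.08
tcp_pos: [0.4782, -0.0443, 0.0832]
tcp_rot: [0.342, 3.121, 0.003]
wrist_force: [3.8, 5.0, 0.9]
grip_width: 0.0131
time: 3.32
tcp_pos: [0.4781, -0.0443, 0.0832]
tcp_rot: [0.343, 3.121, 0.0]
wrist_force: [5.5, 2.6, 0.8]
grip_width: 0.0131
```

Gripped. I start the arc.

```bash
python3 -m jog '[{"translation":[0.0009,0.0041,0.0134],"rot":[0,0,0],"fingers":1},{"translation":[0.0013,0.0057,0.0128],"rot":[0,0,0],"fingers":1},{"translation":[0.0016,0.0072,0.012],"rot":[0,0,0],"fingers":1},{"translation":[0,0,0],"rot":[0,0,0],"fingers":1}]'
```

```text
time: 3.82
tcp_pos: [0.4816, -0.0288, 0.1218]
tcp_rot: [0.344, 3.121, -0.005]
wrist_force: [3.2, -7.0, 1.3]
grip_width: 0.013
```

```bash
python3 -m jog '[{"translation":[0.0019,0.0085,0.011],"rot":[0,0,0],"fingers":1},{"translation":[0.0022,0.0098,0.0099],"rot":[0,0,0],"fingers":1},{"translation":[0.0024,0.0109,0.0086],"rot":[0,0,0],"fingers":1},{"translation":[0.0026,0.0118,0.0071],"rot":[0,0,0],"fingers":1},{"translation":[0.0028,0.0126,0.0056],"rot":[0,0,0],"fingers":1},{"translation":[0,0,0],"rot":[0,0,0],"fingers":1}]'
python3 - <<'E'
from h import *
c=snap('top');d=snap('side','s2')
a=cv2.resize(c['img'][165:265,200:300],(400,400),interpolation=cv2.INTER_CUBIC)
b=cv2.resize(d['img'][100:250,230:380],(400,400),interpolation=cv2.INTER_CUBIC)
cv2.imwrite('pics/v2.png',cv2.convertScaleAbs(np.hstack([a,b]),alpha=1.5))
E
```

```text
time: 4.58
tcp_pos: [0.494, 0.0247, 0.1666]
tcp_rot: [0.344, 3.117, -0.005]
wrist_force: [-1.6, -6.2, 15.5]
grip_width: 0.0132
```

View pics/v2.png

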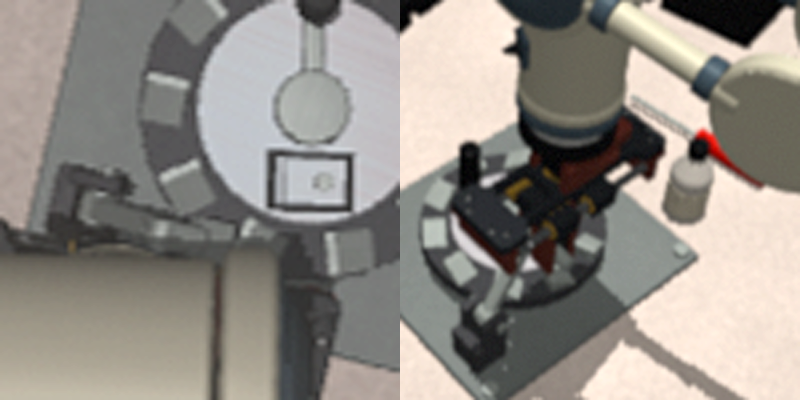

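The pawl is lifted and held, with the arm visible rising from the hinge. There is slight upward loading, so I raise the path a little and carry on over the top.

```bash
python3 -m jog '[{"translation":[0.0029,0.0132,0.0055],"rot":[0,0,0],"fingers":1},{"translation":[0.003,0.0136,0.0033],"rot":[0,0,0],"fingers":1},{"translation":[0.0031,0.0137,0.0011],"rot":[0,0,0],"fingers":1},{"translation":[0,0,0],"rot":[0,0,0],"fingers":1}]'
python3 -m jog '[{"translation":[0.0031,0.0137,-0.0008],"rot":[0,0,0],"fingers":1},{"translation":[0.003,0.0134,-0.0025],"rot":[0,0,0],"fingers":1},{"translation":[0,0,0],"rot":[0,0,0],"fingers":1}]'
```

```text
time: 5.18
tcp_pos: [0.503, 0.0664, 0.1738]
tcp_rot: [0.343, 3.12, -0.002]
wrist_force: [4.1, -2.3, 4.4]
grip_width: 0.0135
time: 5.55
tcp_pos: [0.5088, 0.0934, 0.1694]
tcp_rot: [0.343, 3.121, -0.002]
wrist_force: [4.4, -1.4, 2.5]
grip_width: 0.0132
```

```bash
python3 -m jog '[{"translation":[0.0029,0.013,-0.0046],"rot":[0,0,0],"fingers":1},{"translation":[0.0028,0.0124,-0.0062],"rot":[0,0,0],"fingers":1},{"translation":[0,0,0],"rot":[0,0,0],"fingers":1}]'
python3 -m jog '[{"translation":[0.0018,0.008,-0.0055],"rot":[0,0,0],"fingers":1},{"translation":[0,0,0],"rot":[0,0,0],"fingers":1}]'
```

```text
time: 5.92
tcp_pos: [0.5145, 0.1204, 0.1579]
tcp_rot: [0.341, 3.122, 0.001]
wrist_force: [6.4, -1.2, 1.0]
grip_width: 0.013
time: 6.18
tcp_pos: [0.5162, 0.1281, 0.1524]
tcp_rot: [0.342, 3.122, 0.0]
wrist_force: [6.9, -2.3, 0.8]
grip_width: 0.0131
```

```bash
python3 -m jog '[{"translation":[0.0007,0.003,-0.0022],"rot":[0,0,0],"fingers":1},{"translation":[0,0,0],"rot":[0,0,0],"fingers":1}]'
```

```text
time: 6.42
tcp_pos: [0.5169, 0.1306, 0.1505]
tcp_rot: [0.343, 3.122, -0.0]
wrist_force: [7.2, -1.1, 1.5]
grip_width: 0.0133
```

```bash
python3 -m jog '[{"translation":[0.0007,0.003,-0.0022],"rot":[0,0,0],"fingers":1},{"translation":[0,0,0],"rot":[0,0,0],"fingers":1}]'
```

```text
time: 6.68
tcp_pos: [0.5171, 0.1315, 0.1497]
tcp_rot: [0.345, 3.122, -0.007]
wrist_force: [1.0, -9.9, 8.2]
grip_width: 0.013
```

It has reached the stop at TCP (0.517,0.131,0.150). I release, rise, and go to the post.

```bash
python3 -m jog '[{"translation":[0,0,0],"rot":[0,0,0],"fingers":0.7},{"translation":[0,0,0],"rot":[0,0,0],"fingers":0.4},{"translation":[0,0,0],"rot":[0,0,0],"fingers":0.4},{"translation":[0,0,0.02],"rot":[0,0,0],"fingers":0.4},{"translation":[0,0,0.05],"rot":[0,0,0],"fingers":0.4},{"translation":[0,0,0.02],"rot":[0,0,0],"fingers":0.4}]'
python3 -m jog '[{"translation":[0.0345,-0.049,0],"rot":[0,0,0],"fingers":0.4},{"translation":[0.0345,-0.049,0],"rot":[0,0,0],"fingers":0.4},{"translation":[0.0345,-0.049,0],"rot":[0,0,0],"fingers":0.4},{"translation":[0.0345,-0.049,0],"rot":[0,0,0],"fingers":0.4},{"translation":[0,0,-0.04],"rot":[0,0,0],"fingers":0.4},{"translation":[0,0,-0.04],"rot":[0,0,0],"fingers":0.4},{"translation":[0,0,0],"rot":[0,0,0],"fingers":0.4}]'
python3 - <<'E'
from h import *
s=observe();print(s['tcp_pos'])
c=snap('top');d=snap('side')
a=cv2.resize(c['img'][140:260,200:320],(400,400),interpolation=cv2.INTER_CUBIC)
b=cv2.resize(d['img'][100:250,200:350],(400,400),interpolation=cv2.INTER_CUBIC)
cv2.imwrite('pics/v3.png',cv2.convertScaleAbs(np.hstack([a,b]),alpha=1.5))
E
```

```text
time: 7.42
tcp_pos: [0.5177, 0.1336, 0.244]
tcp_rot: [0.342, 3.118, 0.003]
wrist_force: [0.4, -0.0, -1.4]
grip_width: 0.0528
time: 8.3
tcp_pos: [0.6534, -0.0625, 0.1555]
tcp_rot: [-0.342, -3.116, -0.001]
wrist_force: [-0.2, -0.4, -0.2]
grip_width: 0.0525
[ 0.65344832 -0.06253375  0.15548908]
```

View pics/v3.png

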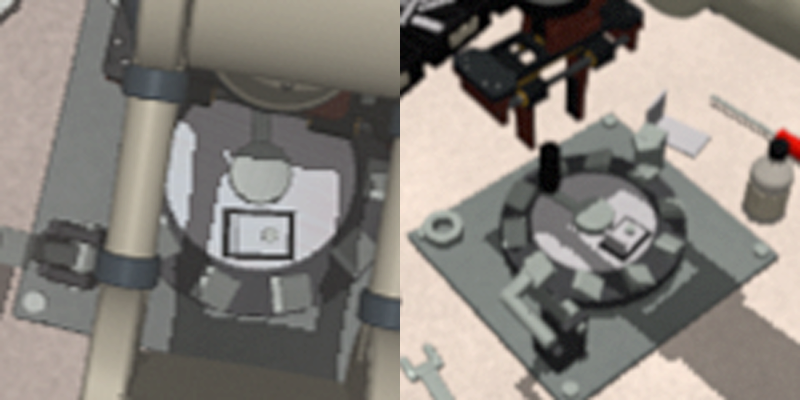

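The pawl rests thrown back (its elbow is at lower centre in the side view), and the fingers straddle the post. I descend and grip it.

```bash
python3 -m jog '[{"translation":[0.0015,-0.003,-0.02],"rot":[0,0,0],"fingers":0.4},{"translation":[0,0,-0.03],"rot":[0,0,0],"fingers":0.4},{"translation":[0,0,-0.018],"rot":[0,0,0],"fingers":0.4},{"translation":[0,0,0],"rot":[0,0,0],"fingers":0.65},{"translation":[0,0,0],"rot":[0,0,0],"fingers":0.8},{"translation":[0,0,0],"rot":[0,0,0],"fingers":0.8}]'
python3 - <<'E'
import numpy as np
a0,a1=np.radians(-0.5),np.radians(-82.3)
a=np.linspace(a0,a1,13);p=.06*np.c_[np.cos(a),np.sin(a)];print(np.round(np.diff(p,axis=0),4).tolist())
E
```

```text
time: 9.15
tcp_pos: [0.6573, -0.0658, 0.0927]
tcp_rot: [0.343, 3.12, -0.0]
wrist_force: [-1.1, -0.5, -0.4]
grip_width: 0.0265
[[-0.0005, -0.0071], [-0.0013, -0.007], [-0.0022, -0.0068], [-0.0029, -0.0065], [-0.0037, -0.0061], [-0.0044, -0.0056], [-0.005, -0.0051], [-0.0056, -0.0044], [-0.0061, -0.0037], [-0.0065, -0.003], [-0.0068, -0.0022], [-0.007, -0.0014]]
```

```bash
python3 -m jog '[{"translation":[0,0,-0.004],"rot":[0,0,0],"fingers":0.8},{"translation":[0,0,0],"rot":[0,0,0],"fingers":1},{"translation":[0,0,0],"rot":[0,0,0],"fingers":1}]'
python3 -m jog '[{"translation":[-0.0005,-0.0071,0],"rot":[0,0,0],"fingers":1},{"translation":[-0.0013,-0.007,0],"rot":[0,0,0],"fingers":1},{"translation":[-0.0022,-0.0068,0],"rot":[0,0,0],"fingers":1},{"translation":[0,0,0],"rot":[0,0,0],"fingers":1}]'
```

```text
time: 9.52
tcp_pos: [0.6574, -0.066, 0.0922]
tcp_rot: [0.342, 3.118, -0.001]
wrist_force: [-6.1, 0.5, 13.5]
grip_width: 0.0238
time: 10.02
tcp_pos: [0.6561, -0.0861, 0.0921]
tcp_rot: [0.341, 3.112, 0.002]
wrist_force: [5.9, 3.0, 8.5]
grip_width: 0.0236
```

```bash
python3 -m jog '[{"translation":[-0.0029,-0.0065,0.003],"rot":[0,0,0],"fingers":1},{"translation":[-0.0037,-0.0061,0],"rot":[0,0,0],"fingers":1},{"translation":[-0.0044,-0.0056,0],"rot":[0,0,0],"fingers":1},{"translation":[-0.005,-0.0051,0],"rot":[0,0,0],"fingers":1},{"translation":[0,0,0],"rot":[0,0,0],"fingers":1}]'
python3 -m jog '[{"translation":[-0.0056,-0.0044,0],"rot":[0,0,0],"fingers":1},{"translation":[-0.0061,-0.0037,0],"rot":[0,0,0],"fingers":1},{"translation":[-0.0065,-0.003,0],"rot":[0,0,0],"fingers":1},{"translation":[0,0,0],"rot":[0,0,0],"fingers":1}]'
```

```text
time: 10.65
tcp_pos: [0.6378, -0.1092, 0.0918]
tcp_rot: [0.342, 3.119, 0.002]
wrist_force: [2.7, 3.2, 3.9]
grip_width: 0.0239
time: 11.15
tcp_pos: [0.619, -0.1199, 0.0914]
tcp_rot: [0.341, 3.121, 0.003]
wrist_force: [1.5, 5.4, 3.0]
grip_width: 0.023
```

```bash
python3 -m jog '[{"translation":[-0.0068,-0.0022,0],"rot":[0,0,0],"fingers":1},{"translation":[-0.0067,-0.0014,0],"rot":[0,0,0],"fingers":1},{"translation":[0,0,0],"rot":[0,0,0],"fingers":1},{"translation":[0,0,0],"rot":[0,0,0],"fingers":1}]'
python3 -m jog '[{"translation":[0,0,0],"rot":[0,0,0],"fingers":0.7},{"translation":[0,0,0],"rot":[0,0,0],"fingers":0.4},{"translation":[0,0,0],"rot":[0,0,0],"fingers":0.4},{"translation":[0,0,0.05],"rot":[0,0,0],"fingers":0.4},{"translation":[0,0,0.06],"rot":[0,0,0],"fingers":0.4},{"translation":[-0.02,0.05,0.03],"rot":[0,0,0],"fingers":0.4},{"translation":[-0.03,0.05,0],"rot":[0,0,0],"fingers":0.4},{"translation":[-0.03,0.05,0],"rot":[0,0,0],"fingers":0.4},{"translation":[-0.01,0.05,0],"rot":[0,0,0],"fingers":0.4},{"translation":[0,0.06,0],"rot":[0,0,0],"fingers":0.4}]'
python3 - <<'E'
from h import *
s=observe();print(s['tcp_pos'])
c=snap('top','top4')
a=cv2.resize(c['img'][145:265,200:360],(800,600),interpolation=cv2.INTER_CUBIC)
cv2.imwrite('pics/v4.png',cv2.convertScaleAbs(a,alpha=1.6))
E
```

```text
time: 11.65
tcp_pos: [0.6057, -0.1231, 0.0913]
tcp_rot: [0.341, 3.121, 0.004]
wrist_force: [2.2, 6.1, 3.4]
grip_width: 0.0234
time: 12.9
tcp_pos: [0.5141, 0.1361, 0.2304]
tcp_rot: [0.345, 3.121, -0.001]
wrist_force: [1.2, -0.8, 0.9]
grip_width: 0.0529
[0.51412232 0.13606463 0.23043258]
```

View pics/v4.png

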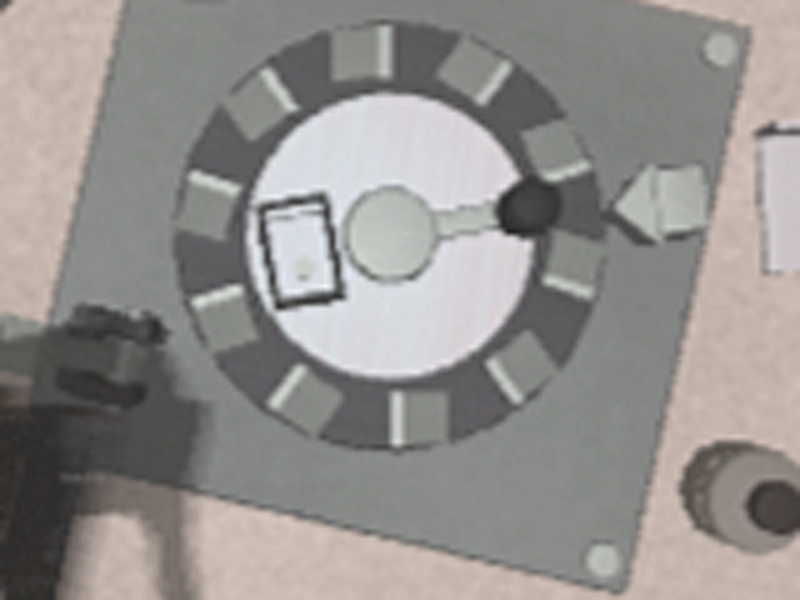

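The post top is at (528,207) and the pointer tip at (610,208). I check the angle numerically, using the teeth as well.

Run:
```python
from h import *
c=dict(np.load('pics/top4.npz'));im=c['img']
P=lambda x,y:(200+x/5-.4,145+y/5-.4)
g=cv2.cvtColor(im,cv2.COLOR_BGR2GRAY)
m=(g<32).astype(np.uint8);m[:,:292]=0;m[:,318:]=0;m[:175]=0;m[205:]=0
M=cv2.moments(m,True);u=(M['m10']/M['m00'],M['m01']/M['m00']);print(u,M['m00'],(np.array(u)-[199.6,144.6])*5)
hub=onz(c,*P(390,233),.066)[:2];tip=onz(c,*P(610,208),.066)[:2]
for z in(.115,.125):
  p=onz(c,*u,z)[:2]
  for C in(hub,np.array([.5975,-.0655])):
    f_=lambda q:(np.degrees(np.arctan2(*(q-C)[::-1])),np.linalg.norm(q-C));print(z,C,f_(p),f_(tip))
p=onz(c,*P(528,207),.125);print(p,np.degrees(np.arctan2(*(p[:2]-hub)[::-1])))
```

```text
(301.42857142857144, 187.85714285714286) 14.0 [509.14285714 216.28571429]
0.115 [ 0.59817114 -0.06519255] (np.float64(-83.58919329971637), np.float64(0.04943177765914522)) (np.float64(-83.06766786401819), np.float64(0.10070472360093728))
0.115 [ 0.5975 -0.0655] (np.float64(-82.77259926417543), np.float64(0.04920618920471616)) (np.float64(-82.66661452312162), np.float64(0.10048299200568987))
0.125 [ 0.59817114 -0.06519255] (np.float64(-84.05729679582159), np.float64(0.04835390377823074)) (np.float64(-83.06766786401819), np.float64(0.10070472360093728))
0.125 [ 0.5975 -0.0655] (np.float64(-83.22458643081713), np.float64(0.04812267847379507)) (np.float64(-82.66661452312162), np.float64(0.10048299200568987))
[ 0.60721218 -0.12132159  0.125     ] -80.84962542022433
```

Run:
```python
from h import *
c=dict(np.load('pics/top4.npz'));im=c['img'];g=cv2.cvtColor(im,cv2.COLOR_BGR2GRAY)
print(g[180:194,296:314])
P=lambda x,y:(200+x/5-.4,145+y/5-.4)
hub=onz(c,*P(390,233),.066)[:2]
for th in (36,40,45):
  m=(g<th).astype(np.uint8);m[:,:297]=0;m[:,312:]=0;m[:178]=0;m[195:]=0
  M=cv2.moments(m,True);u=(M['m10']/M['m00'],M['m01']/M['m00']);p=onz(c,*u,.122)[:2]
  print(th,u,M['m00'],p,np.degrees(np.arctan2(*(p-hub)[::-1])),np.linalg.norm(p-hub))
print(hub)
# white disc centre (radius~.072, z=.05)
m=((g>105)).astype(np.uint8);m[:,:245]=0;m[:,312:]=0;m[:160]=0;m[225:]=0
h=cv2.convexHull(np.vstack([k for k in cv2.findContours(m,0,1)[0] if cv2.contourArea(k)>30]));e=cv2.fitEllipse(h);print(e,onz(c,*e[0],.05))
```

```text
[[134 132 131 132 133 134 138 117  68  42  40  50  82 112 123 123 106  81]
 [133 132 132 134 135 137 117  76  46  35  36  37  48  62  72  72  64  57]
 [133 132 133 136 139 113  62  39  35  39  38  38  36  34  36  45  55  57]
 [133 131 135 125  96  55  31  37  39  40  41  41  39  36  35  41  53  58]
 [134 134 139 107  45  30  35  42  42  42  41  41  39  39  37  37  48  58]
 [124 105 102  75  30  31  39  44  44  45  44  43  41  39  38  35  47  56]
 [111 110  92  52  31  32  39  44  45  45  44  43  41  39  37  34  46  56]
 [112 115  92  48  30  34  37  43  46  44  44  42  41  38  36  37  49  57]
 [116 115 102  62  30  35  34  39  43  45  43  43  40  39  35  40  52  57]
 [117 117 119  86  30  31  32  36  38  41  40  39  38  36  35  48  57  56]
 [109  98  88  71  41  29  32  32  33  35  35  35  34  46  52  54  55  56]
 [117 126 126 126  94  38  28  28  30  31  33  35  36  48  66  78  77  70]
 [131 135 136 138 129 121 123  97  58  63  58  52  53  54  67  82  85  84]
 [133 134 135 134 134 134 136 128 121 125  98  55  57  54  71  85  85  86]]
36 (303.97297297297297, 187.56756756756758) 37.0 [ 0.60399405 -0.11903868] -83.82803575052245 0.05416005592923751
40 (305.375, 186.47222222222223) 72.0 [ 0.60636831 -0.12203358] -81.79383244144945 0.057429044507115425
45 (305.5238095238095, 186.1904761904762) 105.0 [ 0.60697568 -0.12235072] -81.24309283899073 0.05783230791561995
[ 0.59817114 -0.06519255]
((277.41693115234375, 191.7063751220703), (56.53253173828125, 56.630760192871094), 157.1837615966797) [ 0.59768135 -0.06551904  0.05      ]
```

The post reads about -81.0° and the tip about -82.9°, so the wheel is about 0.03 rad short. There is plenty of time, so I regrip and correct by about 1.8 mm.

```bash
python3 -m jog '[{"translation":[0.0183,-0.0518,0],"rot":[0,0,0],"fingers":0.4},{"translation":[0.0183,-0.0518,0],"rot":[0,0,0],"fingers":0.4},{"translation":[0.0183,-0.0518,0],"rot":[0,0,0],"fingers":0.4},{"translation":[0.0183,-0.0518,0],"rot":[0,0,0],"fingers":0.4},{"translation":[0.0183,-0.0518,0],"rot":[0,0,0],"fingers":0.4},{"translation":[0,0,-0.05],"rot":[0,0,0],"fingers":0.4},{"translation":[0,0,-0.05],"rot":[0,0,0],"fingers":0.4},{"translation":[0,0,-0.037],"rot":[0,0,0],"fingers":0.4},{"translation":[0,0,0],"rot":[0,0,0],"fingers":0.4}]'
```

```text
time: 14.08
tcp_pos: [0.6038, -0.1236, 0.0885]
tcp_rot: [-0.343, -3.115, -0.001]
wrist_force: [-1.2, -0.2, 0.4]
grip_width: 0.0528
```

```bash
python3 -m jog '[{"translation":[0,0,0],"rot":[0,0,0],"fingers":0.8},{"translation":[0,0,0],"rot":[0,0,0],"fingers":1},{"translation":[0,0,0],"rot":[0,0,0],"fingers":1},{"translation":[0,0,0],"rot":[0,0,0],"fingers":1}]'
python3 -m jog '[{"translation":[-0.001,0,0],"rot":[0,0,0],"fingers":1},{"translation":[-0.001,0,0],"rot":[0,0,0],"fingers":1},{"translation":[0,0,0],"rot":[0,0,0],"fingers":1},{"translation":[0,0,0],"rot":[0,0,0],"fingers":1}]'
```

```text
time: 14.58
tcp_pos: [0.6071, -0.1234, 0.0947]
tcp_rot: [0.342, 3.12, 0.0]
wrist_force: [-0.5, 2.3, 4.8]
grip_width: 0.0237
time: 15.08
tcp_pos: [0.6063, -0.1236, 0.0947]
tcp_rot: [0.342, 3.117, 0.0]
wrist_force: [6.4, 1.8, 4.2]
grip_width: 0.0235
```

```bash
python3 -m jog '[{"translation":[-0.001,0,0],"rot":[0,0,0],"fingers":1},{"translation":[0,0,0],"rot":[0,0,0],"fingers":1},{"translation":[0,0,0],"rot":[0,0,0],"fingers":1}]'
python3 -m jog '[{"translation":[0,0,0],"rot":[0,0,0],"fingers":0.7},{"translation":[0,0,0],"rot":[0,0,0],"fingers":0.4},{"translation":[0,0,0],"rot":[0,0,0],"fingers":0.4},{"translation":[0,0,0.05],"rot":[0,0,0],"fingers":0.4},{"translation":[0,0,0.06],"rot":[0,0,0],"fingers":0.4},{"translation":[-0.02,0.05,0.03],"rot":[0,0,0],"fingers":0.4},{"translation":[-0.03,0.05,0],"rot":[0,0,0],"fingers":0.4},{"translation":[-0.03,0.05,0],"rot":[0,0,0],"fingers":0.4},{"translation":[-0.01,0.05,0],"rot":[0,0,0],"fingers":0.4},{"translation":[0,0.056,0],"rot":[0,0,0],"fingers":0.4}]'
python3 -m jog '[{"translation":[0,0,0],"rot":[0,0,0],"fingers":0.4},{"translation":[0,0,0],"rot":[0,0,0],"fingers":0.4}]'
python3 - <<'E'
from h import *
c=snap('top','top5');g=cv2.cvtColor(c['img'],cv2.COLOR_BGR2GRAY)
hub=np.array([.598,-.0653])
for th in (40,45):
  m=(g<th).astype(np.uint8);m[:,:297]=0;m[:,312:]=0;m[:178]=0;m[195:]=0
  M=cv2.moments(m,True);u=(M['m10']/M['m00'],M['m01']/M['m00']);p=onz(c,*u,.122)[:2]
  print(th,u,M['m00'],p,np.degrees(np.arctan2(*(p-hub)[::-1])))
a=cv2.resize(c['img'][145:265,200:360],(800,600),interpolation=cv2.INTER_CUBIC)
cv2.imwrite('pics/v5.png',cv2.convertScaleAbs(a,alpha=1.6))
E
```

```text
time: 15.45
tcp_pos: [0.6059, -0.1236, 0.0947]
tcp_rot: [0.343, 3.116, 0.0]
wrist_force: [8.4, 1.6, 3.8]
grip_width: 0.0234
time: 16.7
tcp_pos: [0.5124, 0.1334, 0.2334]
tcp_rot: [0.344, 3.122, -0.0]
wrist_force: [-0.0, -0.5, -0.5]
grip_width: 0.0527
time: 16.95
tcp_pos: [0.5132, 0.1319, 0.2326]
tcp_rot: [-0.342, -3.122, 0.001]
wrist_force: [0.9, -0.5, 0.5]
grip_width: 0.0524
40 (305.25, 187.15277777777777) 72.0 [ 0.6049051  -0.12176924] -83.02844210882562
45 (305.55238095238093, 186.8095238095238) 105.0 [ 0.60564692 -0.12241468] -82.3741876982384
```

View pics/v5.png

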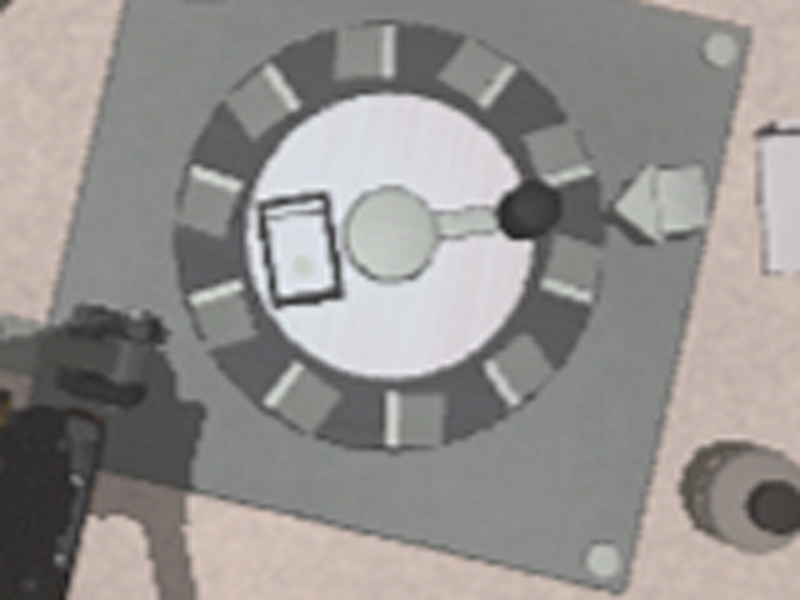

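The post is now on the pointer line, within about 0.7°. I regrip the thrown-back pawl.

```bash
python3 -m jog '[{"translation":[0.004,-0.001,-0.03],"rot":[0,0,0],"fingers":0.4},{"translation":[0,0,-0.03],"rot":[0,0,0],"fingers":0.4},{"translation":[0,0,-0.023],"rot":[0,0,0],"fingers":0.4},{"translation":[0,0,0],"rot":[0,0,0],"fingers":0.4},{"translation":[0,0,0],"rot":[0,0,0],"fingers":0.8},{"translation":[0,0,0],"rot":[0,0,0],"fingers":1},{"translation":[0,0,0],"rot":[0,0,0],"fingers":1},{"translation":[0,0,0],"rot":[0,0,0],"fingers":1}]'
```

```text
time: 18.0
tcp_pos: [0.5175, 0.1315, 0.1504]
tcp_rot: [0.343, 3.122, 0.0]
wrist_force: [-0.2, -0.6, 0.3]
grip_width: 0.0159
```

```bash
python3 -m jog '[{"translation":[0,0,0],"rot":[0,0,0],"fingers":1},{"translation":[0,0,0],"rot":[0,0,0],"fingers":1}]'
python3 - <<'E'
from h import *
yaw=np.radians(-12.6);ey=np.array([-np.sin(yaw),np.cos(yaw)])
def g(p): e=p+.21; return np.array([*(-ey*.1145*np.cos(e)),.1145*np.sin(e)])
ph=np.arange(2.0,-.01,-.125)
d=np.diff([g(p) for p in ph],axis=0)
for p,q in zip(ph[1:],d):print(round(p,3),np.round(q,4).tolist())
print(g(0)-g(2))
E
```

```text
time: 18.25
tcp_pos: [0.5174, 0.1313, 0.1503]
tcp_rot: [0.343, 3.122, -0.0]
wrist_force: [-0.4, -0.3, 2.7]
grip_width: 0.013
1.875 [-0.0026, -0.0117, 0.0078]
1.75 [-0.0028, -0.0126, 0.0062]
1.625 [-0.003, -0.0132, 0.0046]
1.5 [-0.0031, -0.0137, 0.0029]
1.375 [-0.0031, -0.0139, 0.0011]
1.25 [-0.0031, -0.0139, -0.0007]
1.125 [-0.0031, -0.0137, -0.0025]
1.0 [-0.003, -0.0133, -0.0042]
0.875 [-0.0028, -0.0127, -0.0059]
0.75 [-0.0027, -0.0119, -0.0075]
0.625 [-0.0024, -0.0109, -0.0089]
0.5 [-0.0022, -0.0097, -0.0102]
0.375 [-0.0019, -0.0084, -0.0114]
0.25 [-0.0016, -0.007, -0.0124]
0.125 [-0.0012, -0.0054, -0.0132]
0.0 [-0.0008, -0.0038, -0.0138]
[-0.0393291  -0.17594829 -0.06802573]
```

```bash
python3 -m jog '[{"translation":[-0.0026,-0.0117,0.0078],"rot":[0,0,0],"fingers":1},{"translation":[-0.0028,-0.0126,0.0062],"rot":[0,0,0],"fingers":1},{"translation":[-0.003,-0.0132,0.0046],"rot":[0,0,0],"fingers":1},{"translation":[-0.0031,-0.0137,0.0029],"rot":[0,0,0],"fingers":1},{"translation":[0,0,0],"rot":[0,0,0],"fingers":1}]'
python3 -m jog '[{"translation":[-0.0031,-0.0139,0.0011],"rot":[0,0,0],"fingers":1},{"translation":[-0.0031,-0.0139,-0.0007],"rot":[0,0,0],"fingers":1},{"translation":[-0.0031,-0.0137,-0.0025],"rot":[0,0,0],"fingers":1},{"translation":[-0.003,-0.0133,-0.0042],"rot":[0,0,0],"fingers":1},{"translation":[0,0,0],"rot":[0,0,0],"fingers":1}]'
```

```text
time: 18.88
tcp_pos: [0.5055, 0.0792, 0.1727]
tcp_rot: [0.345, 3.122, -0.0]
wrist_force: [-3.9, 2.5, 7.8]
grip_width: 0.0127
time: 19.5
tcp_pos: [0.4927, 0.0239, 0.1639]
tcp_rot: [-0.346, -3.12, 0.002]
wrist_force: [-2.1, 1.3, -1.2]
grip_width: 0.0133
```

```bash
python3 -m jog '[{"translation":[-0.0028,-0.0127,-0.0059],"rot":[0,0,0],"fingers":1},{"translation":[-0.0027,-0.0119,-0.0075],"rot":[0,0,0],"fingers":1},{"translation":[-0.0024,-0.0109,-0.0089],"rot":[0,0,0],"fingers":1},{"translation":[-0.0022,-0.0097,-0.0102],"rot":[0,0,0],"fingers":1},{"translation":[0,0,0],"rot":[0,0,0],"fingers":1}]'
python3 -m jog '[{"translation":[-0.0019,-0.0084,-0.0114],"rot":[0,0,0],"fingers":1},{"translation":[-0.0016,-0.007,-0.0124],"rot":[0,0,0],"fingers":1},{"translation":[0,0,0],"rot":[0,0,0],"fingers":1}]'
```

```text
time: 20.12
tcp_pos: [0.4828, -0.0208, 0.1312]
tcp_rot: [-0.345, -3.121, 0.001]
wrist_force: [-1.5, 3.7, -3.9]
grip_width: 0.0134
time: 20.5
tcp_pos: [0.4796, -0.0352, 0.108]
tcp_rot: [-0.343, -3.122, -0.0]
wrist_force: [-1.7, 4.0, -1.8]
grip_width: 0.0133
```

```bash
python3 -m jog '[{"translation":[-0.0006,-0.0027,-0.0066],"rot":[0,0,0],"fingers":1},{"translation":[-0.0006,-0.0027,-0.0066],"rot":[0,0,0],"fingers":1},{"translation":[0,0,0],"rot":[0,0,0],"fingers":1}]'
python3 -m jog '[{"translation":[-0.0004,-0.002,-0.006],"rot":[0,0,0],"fingers":1},{"translation":[0,0,0],"rot":[0,0,0],"fingers":1},{"translation":[0,0,0],"rot":[0,0,0],"fingers":1}]'
```

```text
time: 20.88
tcp_pos: [0.4785, -0.0402, 0.0956]
tcp_rot: [-0.342, -3.122, -0.001]
wrist_force: [-3.0, 3.8, -3.4]
grip_width: 0.0132
time: 21.25
tcp_pos: [0.4782, -0.042, 0.09]
tcp_rot: [-0.342, -3.122, -0.001]
wrist_force: [-3.7, 5.8, -2.2]
grip_width: 0.0131
```

```bash
python3 -m jog '[{"translation":[-0.0002,-0.001,-0.003],"rot":[0,0,0],"fingers":1},{"translation":[0,0,0],"rot":[0,0,0],"fingers":1}]'
python3 -m jog '[{"translation":[-0.0002,-0.001,-0.003],"rot":[0,0,0],"fingers":1},{"translation":[0,0,0],"rot":[0,0,0],"fingers":1}]'
python3 -m jog '[{"translation":[-0.0001,-0.0007,-0.002],"rot":[0,0,0],"fingers":1},{"translation":[0,0,0],"rot":[0,0,0],"fingers":1}]'
```

```text
time: 21.5
tcp_pos: [0.478, -0.0428, 0.0869]
tcp_rot: [-0.342, -3.122, -0.002]
wrist_force: [-3.8, 5.2, -1.6]
grip_width: 0.0128
time: 21.75
tcp_pos: [0.4778, -0.0436, 0.0839]
tcp_rot: [-0.342, -3.122, -0.002]
wrist_force: [-3.7, 5.6, -2.0]
grip_width: 0.0132
time: 22.0
tcp_pos: [0.4777, -0.044, 0.0821]
tcp_rot: [-0.342, -3.122, -0.003]
wrist_force: [-3.9, 6.9, -1.2]
grip_width: 0.0131
```

```bash
python3 -m jog '[{"translation":[-0.0001,-0.0004,-0.0015],"rot":[0,0,0],"fingers":1},{"translation":[0,0,0],"rot":[0,0,0],"fingers":1}]'
python3 -m jog '[{"translation":[-0.0001,-0.0004,-0.0015],"rot":[0,0,0],"fingers":1},{"translation":[0,0,0],"rot":[0,0,0],"fingers":1}]'
```

```text
time: 22.25
tcp_pos: [0.4776, -0.0444, 0.0805]
tcp_rot: [-0.341, -3.122, -0.003]
wrist_force: [-3.4, 7.1, -1.8]
grip_width: 0.0132
time: 22.5
tcp_pos: [0.4776, -0.0447, 0.0792]
tcp_rot: [-0.341, -3.122, -0.004]
wrist_force: [-3.0, 6.9, -1.0]
grip_width: 0.0132
```

```bash
python3 -m jog '[{"translation":[0,-0.0003,-0.0015],"rot":[0,0,0],"fingers":1},{"translation":[0,0,0],"rot":[0,0,0],"fingers":1}]'
python3 -m jog '[{"translation":[0,-0.0003,-0.0015],"rot":[0,0,0],"fingers":1},{"translation":[0,0,0],"rot":[0,0,0],"fingers":1}]'
```

```text
time: 22.75
tcp_pos: [0.4776, -0.0448, 0.0785]
tcp_rot: [-0.341, -3.123, -0.004]
wrist_force: [-5.7, 9.2, 2.6]
grip_width: 0.0132
time: 23.0
tcp_pos: [0.4777, -0.0448, 0.0783]
tcp_rot: [0.341, 3.123, 0.005]
wrist_force: [-9.4, 10.5, 9.6]
grip_width: 0.0129
```

Firm contact at TCP z = 0.0785, about 5 mm lower than the start grip, where the pawl was riding slightly on a tooth. I release, rise, retreat and look.

```bash
python3 -m jog '[{"translation":[0,0,0.001],"rot":[0,0,0],"fingers":0.8},{"translation":[0,0,0],"rot":[0,0,0],"fingers":0.5},{"translation":[0,0,0],"rot":[0,0,0],"fingers":0.4},{"translation":[0,0,0],"rot":[0,0,0],"fingers":0.4},{"translation":[0,0,0.03],"rot":[0,0,0],"fingers":0.4},{"translation":[0,0,0.05],"rot":[0,0,0],"fingers":0.4},{"translation":[0,0,0.05],"rot":[0,0,0],"fingers":0.4}]'
python3 -m jog '[{"translation":[-0.02,0.05,0],"rot":[0,0,0],"fingers":0.4},{"translation":[-0.02,0.05,0],"rot":[0,0,0],"fingers":0.4},{"translation":[-0.02,0.05,0],"rot":[0,0,0],"fingers":0.4},{"translation":[-0.02,0.05,0],"rot":[0,0,0],"fingers":0.4},{"translation":[-0.02,0.05,0],"rot":[0,0,0],"fingers":0.4},{"translation":[-0.01,0.05,0],"rot":[0,0,0],"fingers":0.4},{"translation":[-0.01,0.05,0],"rot":[0,0,0],"fingers":0.4},{"translation":[0,0,0],"rot":[0,0,0],"fingers":0.4}]'
python3 - <<'E'
from h import *
c=snap('top','top6');d=snap('side','side6')
a=cv2.resize(c['img'][145:265,200:320],(400,400),interpolation=cv2.INTER_CUBIC)
b=cv2.resize(d['img'][130:250,195:315],(400,400),interpolation=cv2.INTER_CUBIC)
cv2.imwrite('pics/v6.png',cv2.convertScaleAbs(np.hstack([a,b]),alpha=1.6))
C=np.array([.598,-.0653]);yaw=np.radians(-12.6)
ex=np.array([np.cos(yaw),np.sin(yaw)]);ey=np.array([-ex[1],ex[0]])
for ph in(0,.1):
  for dx in (-.0265,.0265):
    q=C+ex*(-.118+dx)+ey*(.105-.1145*np.cos(ph+.21));q=[*q,.073+.1145*np.sin(ph+.21)]
    print(ph,dx,(np.array(proj(c,q))-[200,145])*400/120,(np.array(proj(d,q))-[195,130])*400/120+400*np.array([1,0]))
g=cv2.cvtColor(c['img'],cv2.COLOR_BGR2GRAY)
for th in (40,45):
  m=(g<th).astype(np.uint8);m[:,:297]=0;m[:,312:]=0;m[:178]=0;m[195:]=0
  M=cv2.moments(m,True);u=(M['m10']/M['m00'],M['m01']/M['m00']);p=onz(c,*u,.122)[:2]
  print(th,u,np.degrees(np.arctan2(*(p-C)[::-1])))
E
```

```text
time: 23.88
tcp_pos: [0.4774, -0.0469, 0.2077]
tcp_rot: [-0.343, -3.122, 0.0]
wrist_force: [0.6, 0.2, 0.2]
grip_width: 0.0527
time: 24.88
tcp_pos: [0.3565, 0.3056, 0.206]
tcp_rot: [-0.336, -3.123, 0.001]
wrist_force: [0.5, -0.7, 0.8]
grip_width: 0.0525
0 -0.0265 [222.22866807 368.77406308] [791.44910909 246.27440693]
0 0.0265 [240.30952986 289.90178642] [744.16638524 203.70096638]
0.1 -0.0265 [218.16493252 369.60844225] [790.38300483 239.88933875]
0.1 0.0265 [236.47278223 289.78848962] [742.64729647 197.04749431]
40 (305.5280898876405, 186.82022471910113) -82.39037793146036
45 (305.5913043478261, 186.84347826086957) -82.45632232569564
```

View pics/v6.png

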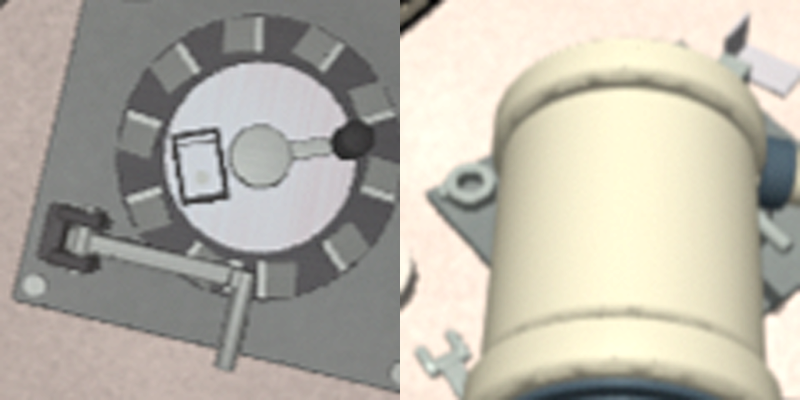

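The top view shows the pawl down, with its bar end at (227,367) (predicted (222,369) at phi 0) and the post still in line. The arm hides the side view, so I retreat further for one comparison.

```bash
python3 -m jog '[{"translation":[-0.02,0.05,0],"rot":[0,0,0],"fingers":0.4},{"translation":[-0.02,0.05,0],"rot":[0,0,0],"fingers":0.4},{"translation":[-0.02,0.05,0],"rot":[0,0,0],"fingers":0.4},{"translation":[-0.02,0.05,0],"rot":[0,0,0],"fingers":0.4},{"translation":[-0.02,0.03,0],"rot":[0,0,0],"fingers":0.4},{"translation":[0,0,0],"rot":[0,0,0],"fingers":0.4}]'
python3 - <<'E'
from h import *
d=snap('side','side7');s=dict(np.load('pics/side0.npz'))
f_=lambda i:cv2.resize(i[160:235,240:325],(400,353),interpolation=cv2.INTER_CUBIC)
cv2.imwrite('pics/v7.png',cv2.convertScaleAbs(np.hstack([f_(s['img']),f_(d['img'])]),alpha=1.6))
E
```

```text
time: 25.72
tcp_pos: [0.2576, 0.5335, 0.2061]
tcp_rot: [-0.342, -3.123, 0.002]
wrist_force: [0.9, -0.9, 0.0]
grip_width: 0.0527
```

View pics/v7.png

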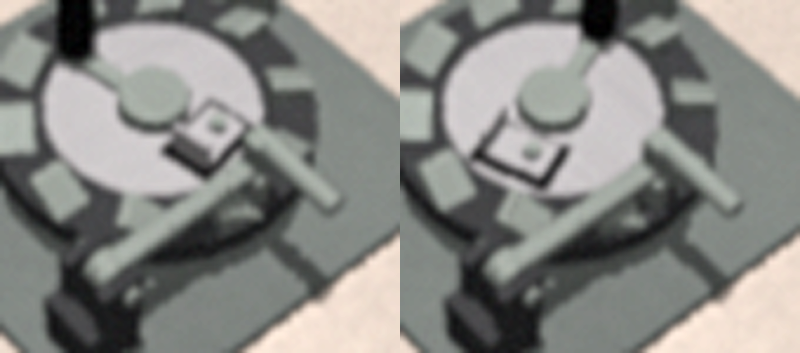

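The bar's free end is lower than at the start ((740,205) against (340,198), about 4 mm), so the pawl is seated deeper than its starting ride on a tooth. The arm is clear, so I hand in.

```bash
python3 -c "
from station import job;print(job.job_done())"
```

```text
the job is handed in; nothing more can be done
None
```

The job is done and handed in at about 26 s. `job_done` reports no verdict.

- **Pawl thrown back:** I gripped the bar, swung the pawl over under control to its stop, and released it there.
- **Wheel:** I turned it back clockwise by the post. The first stop was about 0.03 rad short by the camera, so I regripped and corrected it. The last check put the post within about 0.7° of the pointer line.
- **Pawl lowered:** I lowered it in small steps, held all the way. It met firm contact about 5 mm lower in grip height than at the start. The final side picture shows the bar end about 4 mm lower than before. Both fit the nose being fully home, but neither measures the pawl angle directly.
- **Forces and tools:** The highest wrist force in the readings was about 16 N. The arm is clear of everything and never went near the loose tools and parts; I did not measure them afterwards.

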